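# Park the rolling desk caddy on its leather pad

## Task

Take the little wheeled desk caddy by its push bar, keep all its wheels on the desk, and first roll it forward until both front castors have swung round to trail straight behind their pivots; then steer it onto the dark leather pad so that it stands centred and square on it, nose towards the brass-edged end, with the castors still trailing straight. Let go, then press its parking brake pedal all the way down. The ink jar must stay upright in the tray, and the books, pen pot and ornament are to be left alone.

Things in the scene. Friction and masses are not known exactly. Their poses are not given: they have to be found in the camera images.
- caddy: Dark wooden desk caddy, 220 x 140 mm, 0.6 kg. Origin on the desk under its push bar and fixed rear axle; x forward to the nose (castor end). Outline from 35 mm behind to 185 mm ahead of the origin. Rear wheels (128 mm apart) roll only along x, swivel castors at the nose. Tray from -35 to +90 mm, 112 mm wide, rim 72 mm high; deck ahead 42 mm high. Starts on the robot's right, nose to its left; rolls easily.
- push_bar (a point): Middle of the caddy's push bar: round brass bar, 10 mm diameter, level and across the caddy (along the caddy's y), 100 mm clear between its two uprights, its centre 135 mm above the desk, straight above the caddy's origin. Below it is open space down to the tray.
- caddy_mid (a point): Middle of the caddy's outline at desk level, 75 mm ahead of the caddy's origin. This point belongs over the middle of the pad.
- castor_left: Swivel castor at the nose. Origin at desk level on its upright swivel axis, 160 mm ahead of the caddy's origin, 55 mm to its left. Turns freely without stops. Its wheel axle lies 14 mm from that axis on the castor's -x side: it trails straight when its x points as the caddy's x does. It starts 45 to 130 degrees askew; about 60 mm of straight forward rolling brings it round.
- castor_right: Swivel castor at the nose. Origin at desk level on its upright swivel axis, 160 mm ahead of the caddy's origin, 55 mm to its right. Turns freely without stops. Its wheel axle lies 14 mm from that axis on the castor's -x side: it trails straight when its x points as the caddy's x does. It starts 45 to 130 degrees askew; about 60 mm of straight forward rolling brings it round.
- castor_left_wheel (a point): Axle centre of the left castor's 28 mm wheel, 14 mm above the desk; about 146 mm ahead of the caddy's origin when the castor trails straight.
- castor_right_wheel (a point): Axle centre of the right castor's 28 mm wheel, 14 mm above the desk; about 146 mm ahead of the caddy's origin when the castor trails straight.
- brake (a joint): Parking brake pedal: 0 = up (released), 0.008 m = fully down. It needs about 3 N and stays where it is pushed; its rubber foot then stands on the desk and holds the caddy.
- brake_top (a point): Middle of the top face of the brake pedal, a steel plate 28 mm (along the caddy) by 44 mm across, on the narrow deck between tray and nose, 128 mm ahead of the caddy's origin; 56 mm above the desk when up, 48 mm when down. The tray's rim, 72 mm high, stands 38 mm behind its middle.
- pad: Dark leather parking pad, 270 x 190 mm, flat on the desk (no step to roll over), to the robot's left of the caddy. Origin at its centre; x points along its length to the end with the 12 mm brass strip, where the caddy's nose belongs.
- ink_jar: Closed glass ink jar, 40 mm diameter, 50 mm tall, 0.1 kg, standing loose in the caddy's tray, its foot 46 mm and its top 96 mm above the desk, about 55 mm ahead of the push bar. Origin at the centre of its underside.
- books: Bystander: two stacked leather books, 120 x 170 x 48 mm. Origin at the centre of the underside.
- pen_pot: Bystander: brass pen pot, 72 mm diameter, pens up to 160 mm high. Origin at the centre of the underside.
- ornament: Bystander: dark metal knot on a 70 mm marble base, 75 mm high. Origin at the centre of the underside.
There are look-alikes about, which are no part of the job. Several things have the shape of the caddy; the one meant has the colours described above.

How it is judged:
By the outcome, as a careful person would: the job done as asked, in the order asked, and still so for the second after the job is handed in, with the robot touching nothing.
It also fails if it takes over 56 s, if anything falls off the work surface, if the arm or the gripper's body presses on something with over 40 N, if the wrist force passes 120 N, or if a joint passes its speed limit or range.

## Robot

A 6-joint arm with a two-finger parallel gripper is mounted at the origin on the work surface. World frame = base frame: x ahead of the robot, y to its left, z up, the work surface at z = 0. Lengths are in m, angles in rad, forces in N, time in s.
With the tool pointing down it reaches from about 0.325 to 0.9 m from the base axis. Payload 3.5 kg.
Tool frame: the origin (TCP) lies midway between the tips of the shut fingers; the grasp point (between the pads) lies 19 mm behind it (grip_point_offset is the distance from the TCP to the grasp point, in m); z points along the fingers, y is the direction in which the jaws open and shut (so a half turn about z gives the same grasp; the last joint's range is limited). The gripper opens to 85 mm and grips with 20 to 120 N. Pads are 22 mm wide; open, the fingers measure 114 mm over their backs; the gripper's body (76 mm by 85 mm) begins 54 mm behind the grasp point. The pads swing forward as they close: fully open they stand 13 mm farther back than shut.
Start: joints at [-1.269, 0.276, -0.026, 1.268, 0, 1.467], TCP at [0.246, -0.574, 0.231] pointing down, gripper open.
Joint ranges: [-3.12, 3.12], [-0.85, 1.88], [-1.08, 1.24], [-1.95, 2.15], [-1.57, 1.53], [-3.14, 3.14]. Speed limits (rad/s): [2.57, 2.57, 3.14, 3.14, 3.14, 3.14].

## Interface

Orientations are given as a unit quaternion [x, y, z, w].
In Python, from cell import * gives the robot as it stands.
- The arm moves only by the tool send_rows, never from a script. Its argument "rows" is one flat list of numbers, 7 for each row, row after row: the shift along the tool's x, y, z in mm, then the turn, a rotation vector about the tool's x, y, z in degrees, then the closure in counts, from 0 (fully open) to 255 (shut). In form: [x, y, z, rx, ry, rz, jaw, x, y, z, rx, ry, rz, jaw, ...]. A call has 1 to 8 rows; each row shifts and turns the commanded pose from where the row before left it, along the tool's axes as they then stand; what a row does not reach is not made up. A row lasts 1/8 s, in which the tool goes at most 62.5 mm and 10.7 degrees, less where a joint would pass 70% of its speed; a pose out of reach is approached as far as the arm can. A call with a gripper value outside its range is refused whole. The fingers move at their own pace and stop on an object; "squeeze" is the grip in N (left out, the last holds). Time passes only in rows, so rows that do not move let the fingers close. It gives the time, the measured TCP pose, the force and the opening at its end, in the units of the state.
- sense(): the state, without advancing time (a new reading comes with each control period).
- capture(name): name is "side" or "top"; returns (picture, depth): 480x640x3 uint8, red, green, blue; 480x640 float32, m along the optical axis (not along the pixel's ray), 0 where there is no reading.
- camera_model(name): a dict with "fx", "fy", "cx", "cy" (pixels), "position" and "attitude" of the camera in the world. Camera axes: x right, y up, looking along -z (the intrinsics and any distortion apply to the point x, -y, -z); pixel columns grow to the right and rows downward; lengths in m; the calibration is good to about 2 mm. A picture is of the moment at which its call begins. camera_model takes no time and is no camera call.
- close_job(): hands the job in, once; it reports no verdict.
The state is a dict: "clock": time; "joints": joint angles; "dq": joint speeds; "tau": joint torques, N m; "tcp_pos": TCP position; "eef_rot": TCP orientation; "ft_force": force on the tool from outside, world axes, zero at the start; "moment": the same for the moment, N m; "gripper_width": finger opening in m.
Only numpy, scipy, OpenCV 4.12 (cv2) and the standard library are available. Lean on these libraries where they do the work, as an engineer would, in place of code of your own. Each camera call takes 0.05 s, during which the arm holds its last target. There are 200 camera calls.

## Working session

There is one attempt and no reset: what is moved stays moved. The work goes in short steps, Python scripts to look and compute and a tool call to move; the robot and the scene stay as the last step left them, time stands still between calls to the robot, and variables do not carry over. Pictures are saved under pics/ and viewed, about 8 in all and at most 12, crops included, and the job is handed in when it is done.

Besides the shell and the picture viewer there is one more tool, called after "Emit:" as a command line: name --argument value ..., lists and objects as JSON in quotes. send_rows: Moves the arm, as the interface text tells. Its arguments: {"type":"object","properties":{"rows":{"type":"array"},"squeeze":{"type":"number"}},"required":["rows"]}

```bash
ls; mkdir -p pics
cat > h.py <<'E'
from cell import *
import numpy as np, cv2
from scipy.spatial.transform import Rotation as R
def rot(m):
    a=np.array(m["attitude"]); return R.from_quat(a).as_matrix() if a.size==4 else a.reshape(3,3)
def cast(m,u,v,z):
    d=rot(m)@np.array([(u-m["cx"])/m["fx"],-(v-m["cy"])/m["fy"],-1.]); p=np.array(m["position"]); return p+d*(z-p[2])/d[2]
def proj(m,P):
    q=rot(m).T@(np.array(P)-np.array(m["position"])); return m["cx"]+m["fx"]*q[0]/-q[2], m["cy"]-m["fy"]*q[1]/-q[2]
def cloud(m,d):
    v,u=np.mgrid[:480,:640]; c=np.stack([(u-m["cx"])/m["fx"]*d,-(v-m["cy"])/m["fy"]*d,-d],-1)
    return c@rot(m).T+np.array(m["position"])
E
python3 - <<'E'
from h import *
for n in("top","side"):
    im,d=capture(n); np.savez(f"{n}0.npz",im=im,d=d); cv2.imwrite(f"pics/{n}0.png",im[:,:,::-1]); print(camera_model(n))
print(sense())
E
```

```text
pics
{'fx': 602.0891314636436, 'fy': 602.0891314636436, 'cx': 319.6284439936473, 'cy': 247.92445628164361, 'position': array([ 0.2838074 , -0.08818078,  1.77023926]), 'attitude': array([ 0.05189978, -0.03632674, -0.70201204,  0.70934186])}
{'fx': 573.2271217745058, 'fy': 573.2271217745058, 'cx': 317.3495614896333, 'cy': 241.74459984134396, 'position': array([0.01144707, 0.67447118, 1.15306161]), 'attitude': array([-0.0951162 ,  0.3276242 ,  0.90330745, -0.26009795])}
{'clock': 0.1, 'joints': array([-1.26939641e+00,  2.77067863e-01, -2.77425346e-02,  1.26800967e+00,
       -5.77308109e-06,  1.46737774e+00]), 'dq': array([ 0.00086571, -0.00165027,  0.00310937,  0.00038659, -0.00249618,
        0.00079704]), 'tau': array([ 1.83664251e-04, -4.46708608e+01,  2.96128410e+01,  8.47874471e-03,
       -3.45695082e-05,  1.12453492e-06]), 'tcp_pos': array([ 0.24592473, -0.57381299,  0.23026531]), 'eef_rot': array([ 9.79584588e-01,  2.01029878e-01, -1.02874687e-04, -1.00663212e-03]), 'ft_force': array([ 0.16937588, -0.20285208,  0.35313102]), 'moment': array([ 0.00290961, -0.03483841,  0.01429568]), 'gripper_width': 0.08527442786113547}
```

View pics/top0.png

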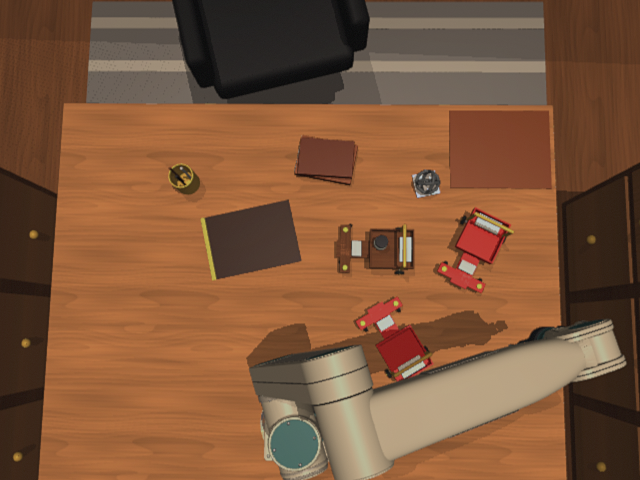

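View pics/side0.png

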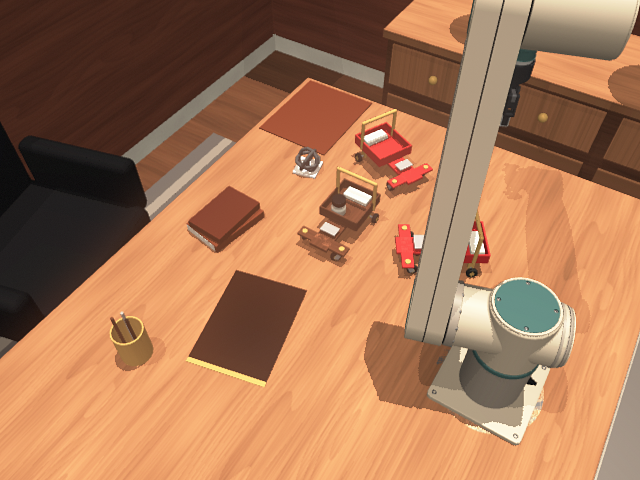

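The top view shows the brown caddy at about (375,249), nose left, with its bar at about (407,248). The pad's corners are about (202,218), (289,201), (300,260) and (214,278), with brass on the left. The red carts are look-alikes.

Run:
```python
from h import *
for n in("top","side"):
    f=np.load(f"{n}0.npz"); im,d=f["im"],f["d"]; m=camera_model(n); C=cloud(m,d)
    hsv=cv2.cvtColor(im,cv2.COLOR_RGB2HSV)
    # pad: dark
    mk=((hsv[...,2]<70)&(abs(C[...,2])<.01)&(d>0)).astype(np.uint8)
    mk=cv2.morphologyEx(mk,cv2.MORPH_OPEN,np.ones((5,5)))
    k,l,s,c=cv2.connectedComponentsWithStats(mk)
    for i in range(1,k):
        if s[i,4]>600:print(n,"dark",s[i],c[i])
    # yellow
    ye=((hsv[...,0]>18)&(hsv[...,0]<34)&(hsv[...,1]>110)&(hsv[...,2]>110)).astype(np.uint8)
    k,l,s,c=cv2.connectedComponentsWithStats(ye)
    for i in range(1,k):
        if s[i,4]>15:
            mm=(l==i)&(d>0); print(n,"yel",s[i],c[i].round(1),np.median(C[mm],0).round(3), C[mm][:,2].max().round(3))
    if n=="top":
        a=im[215:285,325:425]; cv2.imwrite("pics/crop0.png",cv2.resize(a[:,:,::-1],None,fx=7,fy=7,interpolation=cv2.INTER_CUBIC))
```

```text
top yel [168 163  25  25 137] [182.8 178.5] [0.698 0.351 0.093] 0.108
top yel [180 173   7   4  16] [182.8 175. ] [0.722 0.366 0.009] 0.012
top yel [474 212  40  21 108] [494.  222.5] [ 0.562 -0.528  0.139] 0.148
top yel [200 218  16  63 287] [208.  248.6] [0.499 0.284 0.002] 0.011
top yel [403 225   3  43 102] [404.2 244.9] [ 0.501 -0.281  0.139] 0.149
top yel [343 227   5   6  25] [345.  229.4] [ 0.556 -0.122  0.046] 0.051
top yel [ 30 230   7   8  21] [ 32.4 233.3] [ 0.602  1.028 -0.416] -0.403
top yel [589 236   6   6  22] [591.8 238.7] [ 0.6   -1.028 -0.418] -0.407
top yel [342 265   6   6  26] [344.7 267.2] [ 0.445 -0.122  0.043] 0.053
top yel [442 266   5   6  20] [443.8 268.5] [ 0.444 -0.405  0.046] 0.054
top yel [477 284   5   5  20] [478.9 286. ] [ 0.395 -0.505  0.046] 0.053
top yel [393 301   5   5  18] [395.2 302.9] [ 0.344 -0.266  0.045] 0.052
top yel [360 321   5   5  17] [362.2 322.8] [ 0.286 -0.172  0.044] 0.052
top yel [ 22 339   8   8  30] [ 25.1 342.7] [ 0.201  1.027 -0.418] -0.404
top yel [419 353  13   9  29] [425.6 356.5] [ 0.199 -0.337  0.14 ] 0.146
top yel [ 14 453   5   8  24] [ 16.  456.2] [-0.195  1.029 -0.415] -0.401
top yel [599 466   6   5  17] [601.4 468.3] [-0.203 -1.024 -0.418] -0.409
side yel [362 109  34  15  73] [378.9 116. ] [ 0.561 -0.526  0.14 ] 0.145
side yel [337 167  40  18  93] [356.9 175.4] [ 0.495 -0.282  0.141] 0.145
side yel [402 226   5   4  16] [404.2 227.3] [ 0.341 -0.267  0.048] 0.051
side yel [339 247   5   4  16] [341.2 248.3] [ 0.444 -0.122  0.046] 0.051
side yel [406 259   5   5  19] [407.7 260.8] [ 0.285 -0.174  0.046] 0.051
side yel [110 316  34  29 101] [127.7 332. ] [0.686 0.359 0.096] 0.101
side yel [186 357  80  30 396] [226.2 371.4] [0.496 0.282 0.002] 0.011
```

View pics/crop0.png

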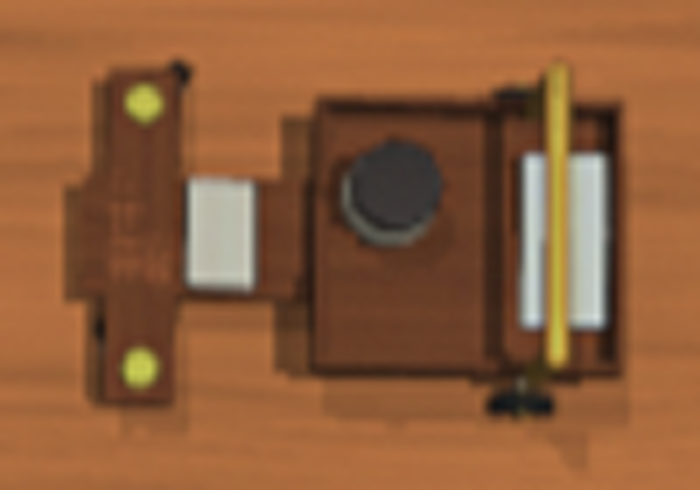

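The crop shows the brass caps on the castor pivots at about (345.5,229.5) and (345,267.5). The pedal is at about (356,248), the jar at (381,242) and the bar at u≈404.5. Next I'll refine the caddy and pad poses.

```bash
cat >> h.py <<'E'
def pad(n,im):
    m=camera_model(n); g=cv2.medianBlur(im,5).max(2); mk=(g<85).astype(np.uint8)
    k,l,s,c=cv2.connectedComponentsWithStats(mk)
    seed=proj(m,[.52,.15,0]); i=l[int(seed[1]),int(seed[0])]
    hsv=cv2.cvtColor(im,cv2.COLOR_RGB2HSV); br=(hsv[...,0]>18)&(hsv[...,0]<34)&(hsv[...,1]>110)&(hsv[...,2]>110)
    k2,l2,s2,c2=cv2.connectedComponentsWithStats(br.astype(np.uint8)); b=proj(m,[.499,.284,0]); j=l2[int(b[1]),int(b[0])]
    mm=((l==i)|((l2==j)&(j>0))).astype(np.uint8); mm=cv2.morphologyEx(mm,cv2.MORPH_CLOSE,np.ones((5,5)))
    ct=max(cv2.findContours(mm,0,1)[0],key=len)[:,0]
    P=np.array([cast(m,u,v,0)[:2] for u,v in ct]); r=cv2.minAreaRect((P*1000).astype(np.float32)); return r,c2[j],cast(m,*c2[j],0)
E
python3 - <<'E'
from h import *
for n in("top","side"):
    f=np.load(f"{n}0.npz"); im,d=f["im"],f["d"]; m=camera_model(n)
    print(n,pad(n,im), rot(m)@[0,0,-1])
m=camera_model("top")
for u,v in((345,229.4),(344.7,267.2)): print(cast(m,u,v,.046))
im=np.load("top0.npz")["im"]; hsv=cv2.cvtColor(im,cv2.COLOR_RGB2HSV)
ye=(hsv[...,0]>15)&(hsv[...,0]<36)&(hsv[...,1]>100)&(hsv[...,2]>90); ye[:, :398]=0;ye[:,412:]=0;ye[:222]=0;ye[272:]=0
v,u=np.nonzero(ye); P=np.array([cast(m,a,b,.139)[:2] for a,b in zip(u,v)]); print("bar",P.mean(0),P.min(0),P.max(0),cv2.fitLine(P.astype(np.float32),2,0,.01,.01).ravel())
ms=camera_model("side"); print("side bar",cast(ms,356.9,175.4,.139))
# white label / pedal
for z,box in((.056,(345,370,235,262)),):
    w=(hsv[...,1]<60)&(hsv[...,2]>130); w[:, :box[0]]=0; w[:,box[1]:]=0; w[:box[2]]=0; w[box[3]:]=0
    v,u=np.nonzero(w); print("pedal",cast(m,u.mean(),v.mean(),z),len(u))
E
```

```text
top (((529.62890625, 159.46173095703125), (189.6569061279297, 270.09765625), 12.81835651397705), array([207.95121951, 248.62020906]), array([0.5007241 , 0.28451814, 0.        ])) [ 0.12440469  0.02262576 -0.99197356]
side (((556.5300903320312, -574.95849609375), (1459.970703125, 2413.29052734375), 12.373614311218262), array([226.16666667, 371.41414141]), array([0.49783295, 0.28167258, 0.        ])) [ 0.34226711 -0.54241171 -0.76723058]
[ 0.55476643 -0.12169659  0.046     ]
[ 0.44489146 -0.12154647  0.046     ]
bar [ 0.49921314 -0.28127824] [ 0.4382856  -0.28656243] [ 0.55647641 -0.26745299] [ 0.99994755 -0.01024284  0.49921313 -0.28127825]
side bar [ 0.49576837 -0.28292397  0.139     ]
pedal [ 0.49951699 -0.15335955  0.056     ] 135
```

Emit:
send_rows --rows '[0,0,0,0,0,-10.5,0,0,0,0,0,0,-10.5,0,0,0,0,0,0,-10.5,0,0,0,0,0,0,-10.5,0,0,0,0,0,0,-10.5,0,0,0,0,0,0,-10.5,0,0,0,0,0,0,-10.5,0,0,0,0,0,0,-10.5,0]'

```text
clock: 1.1
tcp_pos: [0.246, -0.574, 0.2306]
eef_rot: [0.591, 0.807, 0.0, -0.001]
ft_force: [-0.0, -0.6, 0.0]
gripper_width: 0.0852
```

Emit:
send_rows --rows '[0,0,0,0,0,-10.5,0,0,0,0,0,0,-10.5,0,0,0,0,0,0,-10.5,0,0,0,0,0,0,-10.5,0,0,0,0,0,0,-10.5,0,0,0,0,0,0,-10.5,0,0,0,0,0,0,-9.8,0,0,0,0,0,0,0,0]'

```text
clock: 2.1
tcp_pos: [0.246, -0.5741, 0.2307]
eef_rot: [0.001, 1.0, 0.001, -0.0]
ft_force: [0.3, -0.1, -0.1]
gripper_width: 0.0857
```

Emit:
send_rows --rows '[-31.5,36.5,0,0,0,0,0,-31.5,36.5,0,0,0,0,0,-31.5,36.5,0,0,0,0,0,-31.5,36.5,0,0,0,0,0,-31.5,36.5,0,0,0,0,0,-31.5,36.5,0,0,0,0,0,-31.5,36.5,0,0,0,0,0,-31.5,36.5,0,0,0,0,0]'

```text
clock: 3.1
tcp_pos: [0.4989, -0.2812, 0.2312]
eef_rot: [0.002, 1.0, 0.0, -0.0]
ft_force: [0.3, -0.3, -0.2]
gripper_width: 0.0854
```

Emit:
send_rows --rows '[0,0,20,0,0,0,0,0,0,25,0,0,0,0,0,0,20,0,0,0,0,0,0,15,0,0,0,0,0,0,5,0,0,0,0,0,0,0,0,0,0,0]'

```text
clock: 3.85
tcp_pos: [0.4982, -0.2826, 0.1463]
eef_rot: [0.0, 1.0, 0.0, -0.0]
ft_force: [0.8, 0.1, -0.4]
gripper_width: 0.0854
```

Run:
```python
from h import *
out=[]
for n in("top","side"):
    im,d=capture(n); m=camera_model(n); u,v=proj(m,[.5,-.25,.1]); u,v=int(u),int(v)
    out.append(cv2.resize(im[v-55:v+55,u-65:u+65,::-1],(400,338),interpolation=cv2.INTER_CUBIC))
cv2.imwrite("pics/above.png",np.hstack(out)); s=sense(); print(s["tcp_pos"],s["ft_force"],s["joints"])
```

```text
[ 0.49869508 -0.28302145  0.1471819 ] [ 0.12617255 -0.35670103  0.46886085] [-6.28921379e-01  2.42470980e-01 -2.55188690e-01  1.07158040e+00
 -1.73336786e-07 -6.28222290e-01]
```

View pics/above.png

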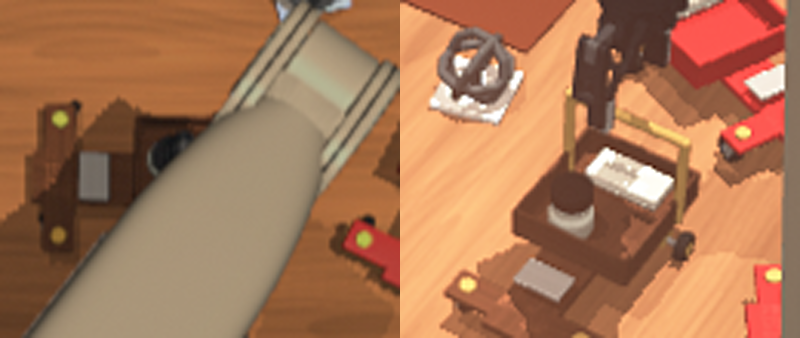

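The side crop shows the open fingers straddling the bar over its middle, clear of the jar. I'll descend and close.

Emit:
send_rows --rows '[0,0,12,0,0,0,0,0,0,12,0,0,0,0,0,0,6,0,0,0,0,0,0,0,0,0,0,0]'

```text
clock: 4.45
tcp_pos: [0.4975, -0.282, 0.1152]
eef_rot: [0.0, 1.0, 0.001, -0.001]
ft_force: [-0.0, 0.1, 1.1]
gripper_width: 0.0851
```

Emit:
send_rows --rows '[0,0,0,0,0,0,150,0,0,0,0,0,0,190,0,0,0,0,0,0,220,0,0,0,0,0,0,245,0,0,0,0,0,0,255,0,0,0,0,0,0,255,0,0,0,0,0,0,255,0,0,0,0,0,0,255]' --squeeze 30

```text
clock: 5.45
tcp_pos: [0.4983, -0.2826, 0.1165]
eef_rot: [0.0, 1.0, -0.0, 0.0]
ft_force: [-0.1, 0.3, 1.5]
gripper_width: 0.0088
```

Width 8.8 mm means the bar is held. Now I'll roll 80 mm straight forward.

Emit:
send_rows --rows '[0,5,0,0,0,0,255,0,9,0,0,0,0,255,0,12,0,0,0,0,255,0,13,0,0,0,0,255,0,13,0,0,0,0,255,0,12,0,0,0,0,255,0,10,0,0,0,0,255,0,6,0,0,0,0,255]' --squeeze 50

```text
clock: 6.45
tcp_pos: [0.4985, -0.2018, 0.1165]
eef_rot: [-0.0, 1.0, -0.0, 0.0]
ft_force: [1.2, -0.5, 4.6]
gripper_width: 0.0079
```

Run:
```python
from h import *
out=[]
for n,c in(("top",[.5,-.1,.03]),("side",[.5,-.1,.03])):
    im,d=capture(n); np.savez(f"{n}1.npz",im=im,d=d); m=camera_model(n); u,v=proj(m,c); u,v=int(u),int(v)
    out.append(cv2.resize(im[v-50:v+50,u-50:u+50,::-1],(400,400),interpolation=cv2.INTER_CUBIC))
    hsv=cv2.cvtColor(im,cv2.COLOR_RGB2HSV); ye=((hsv[...,0]>18)&(hsv[...,0]<34)&(hsv[...,1]>110)&(hsv[...,2]>110)).astype(np.uint8)
    k,l,s,cc=cv2.connectedComponentsWithStats(ye)
    for i in range(1,k):
        p=cast(m,*cc[i],.046)
        if s[i,4]>8 and abs(p[0]-.5)<.1 and -.12<p[1]<.05: print(n,cc[i],p)
cv2.imwrite("pics/rolled.png",np.hstack(out)); s=sense(); print(s["tcp_pos"],s["ft_force"],s["gripper_width"])
```

```text
top [317.11111111 229.51851852] [ 0.55374261 -0.04092523  0.046     ]
top [316.33333333 267.25      ] [ 0.44395375 -0.04003196  0.046     ]
side [287.35294118 251.47058824] [ 0.55165192 -0.04199785  0.046     ]
[ 0.49845682 -0.20153618  0.11652345] [1.05775577 0.68774485 5.41687191] 0.007997618743725692
```

View pics/rolled.png

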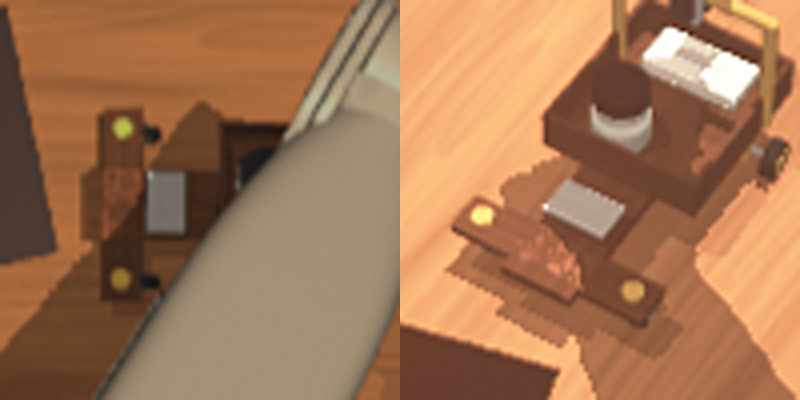

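The crops show both castor wheels directly behind their caps (top crop (152,133) behind (123,127), and (150,282) behind (121,279)). The jar is upright. Now I'll plan the S-curve.

```bash
cat > plan.py <<'E'
import numpy as np
from scipy.interpolate import CubicHermiteSpline
def plan(F,Lr,turn,straight,N,ns):
    # F forward, Lr left, turn left deg, to final origin; last 'straight' mm are straight
    t=np.radians(turn); ex,ey=F-straight*np.cos(t),Lr-straight*np.sin(t)
    s=CubicHermiteSpline([0,ex],[0,ey],[0,np.tan(t)])
    xs=np.linspace(0,ex,400); y=s(xs); l=np.r_[0,np.cumsum(np.hypot(np.diff(xs),np.diff(y)))]
    w=np.linspace(0,1,N+1); w=w+0*w
    X=np.interp(w*l[-1],l,xs); Y=s(X); A=np.arctan(s(X,1)); print("len",l[-1],"ang",np.degrees(A).round(1))
    d=np.full(ns,straight/ns); 
    px,py,pa=0,0,0
    for i in range(1,N+1):
        dx,dy=X[i]-px,Y[i]-py; c,sn=np.cos(pa),np.sin(pa)
        f,le=c*dx+sn*dy,-sn*dx+c*dy; r=[round(le,1),round(f,1),0,0,0,round(-np.degrees(A[i]-pa),1)]
        # accumulate with rounding
        px+=c*r[1]-sn*r[0]; py+=sn*r[1]+c*r[0]; pa-=np.radians(r[5]); print(r)
    print("end",px,py,np.degrees(pa),"want",ex,ey)
E
python3 -c "
from plan import *
plan(287,-47,12.8,60,32,8)"
```

```text
len 239.76726134669875 ang [  0.   -3.7  -7.  -10.1 -12.8 -15.1 -17.2 -18.9 -20.4 -21.7 -22.7 -23.5
 -24.  -24.4 -24.6 -24.6 -24.4 -24.  -23.4 -22.6 -21.6 -20.3 -18.8 -17.
 -14.9 -12.6  -9.8  -6.8  -3.4   0.3   4.3   8.5  12.8]
[np.float64(-0.2), np.float64(7.5), 0, 0, 0, np.float64(3.7)]
[np.float64(-0.3), np.float64(7.5), 0, 0, 0, np.float64(3.3)]
[np.float64(-0.2), np.float64(7.5), 0, 0, 0, np.float64(3.1)]
[np.float64(-0.2), np.float64(7.5), 0, 0, 0, np.float64(2.7)]
[np.float64(-0.1), np.float64(7.4), 0, 0, 0, np.float64(2.3)]
[np.float64(-0.1), np.float64(7.5), 0, 0, 0, np.float64(2.1)]
[np.float64(-0.2), np.float64(7.5), 0, 0, 0, np.float64(1.7)]
[np.float64(-0.1), np.float64(7.5), 0, 0, 0, np.float64(1.5)]
[np.float64(-0.1), np.float64(7.5), 0, 0, 0, np.float64(1.3)]
[np.float64(-0.0), np.float64(7.5), 0, 0, 0, np.float64(1.0)]
[np.float64(-0.1), np.float64(7.5), 0, 0, 0, np.float64(0.8)]
[np.float64(-0.0), np.float64(7.5), 0, 0, 0, np.float64(0.5)]
[np.float64(-0.0), np.float64(7.5), 0, 0, 0, np.float64(0.4)]
[np.float64(-0.1), np.float64(7.5), 0, 0, 0, np.float64(0.2)]
[np.
[... 517 characters left out ...]
at64(7.5), 0, 0, 0, np.float64(-1.8)]
[np.float64(0.1), np.float64(7.5), 0, 0, 0, np.float64(-2.1)]
[np.float64(0.2), np.float64(7.5), 0, 0, 0, np.float64(-2.3)]
[np.float64(0.2), np.float64(7.5), 0, 0, 0, np.float64(-2.8)]
[np.float64(0.2), np.float64(7.5), 0, 0, 0, np.float64(-3.0)]
[np.float64(0.2), np.float64(7.5), 0, 0, 0, np.float64(-3.4)]
[np.float64(0.2), np.float64(7.4), 0, 0, 0, np.float64(-3.7)]
[np.float64(0.3), np.float64(7.5), 0, 0, 0, np.float64(-4.0)]
[np.float64(0.3), np.float64(7.5), 0, 0, 0, np.float64(-4.2)]
[np.float64(0.2), np.float64(7.5), 0, 0, 0, np.float64(-4.3)]
end 228.50290052057005 -60.328996742858365 12.799999999999999 want 228.49103874166622 -60.29290985716804
```

Emit:
send_rows --rows '[-0.2,7.5,0,0,0,3.7,255,-0.3,7.5,0,0,0,3.3,255,-0.2,7.5,0,0,0,3.1,255,-0.2,7.5,0,0,0,2.7,255,-0.1,7.4,0,0,0,2.3,255,-0.1,7.5,0,0,0,2.1,255,-0.2,7.5,0,0,0,1.7,255,-0.1,7.5,0,0,0,1.5,255]'

```text
clock: 7.55
tcp_pos: [0.5103, -0.1446, 0.1165]
eef_rot: [0.178, 0.984, -0.0, -0.0]
ft_force: [-0.8, -1.3, 5.5]
gripper_width: 0.0082
```

Emit:
send_rows --rows '[-0.1,7.5,0,0,0,1.3,255,0,7.5,0,0,0,1.0,255,-0.1,7.5,0,0,0,0.8,255,0,7.5,0,0,0,0.5,255,0,7.5,0,0,0,0.4,255,-0.1,7.5,0,0,0,0.2,255,0,7.5,0,0,0,0,255,0.1,7.5,0,0,0,-0.2,255]'

```text
clock: 8.55
tcp_pos: [0.5344, -0.0896, 0.1165]
eef_rot: [0.212, 0.977, -0.0, -0.0]
ft_force: [-0.1, -1.1, 6.1]
gripper_width: 0.0083
```

```bash
cat > look.py <<'E'
from h import *
import sys
def caps(n,im,box):
    m=camera_model(n); hsv=cv2.cvtColor(im,cv2.COLOR_RGB2HSV); ye=((hsv[...,0]>18)&(hsv[...,0]<34)&(hsv[...,1]>110)&(hsv[...,2]>90)).astype(np.uint8)
    k,l,s,cc=cv2.connectedComponentsWithStats(ye)
    for i in range(1,k):
        p=cast(m,*cc[i],.046); b=cast(m,*cc[i],.139)
        if s[i,4]>6 and box[0]<p[0]<box[1] and box[2]<p[1]<box[3]: print(n,cc[i].round(1),"n",s[i,4],"cap",p.round(4),"bar",b.round(4))
def go(name,c,box,h=50,show=1):
    out=[]
    for n in("top","side"):
        im,d=capture(n); np.savez(f"{n}_{name}.npz",im=im,d=d); m=camera_model(n); u,v=proj(m,c); u,v=int(u),int(v); caps(n,im,box)
        out.append(cv2.resize(im[v-h:v+h,u-h:u+h,::-1],(400,400),interpolation=cv2.INTER_CUBIC))
    if show: cv2.imwrite(f"pics/{name}.png",np.hstack(out))
    s=sense(); print(s["clock"],s["tcp_pos"],s["ft_force"],s["gripper_width"],R.from_quat(s["eef_rot"]).as_matrix()[:,1])
E
python3 -c "
from look import *
go('mid',[.55,.05,.05],(.35,.75,-.12,.25),60,0)"
```

```text
top [292.  196.5] n 26 cap [0.6507 0.0336 0.046 ] bar [0.6309 0.0271 0.139 ]
top [275.6 230.2] n 26 cap [0.5509 0.0795 0.046 ] bar [0.5365 0.0705 0.139 ]
side [236.9 255.3] n 17 cap [0.6503 0.0342 0.046 ] bar [0.5966 0.088  0.139 ]
side [259.5 285.4] n 17 cap [0.5498 0.0785 0.046 ] bar [0.5046 0.1286 0.139 ]
8.65 [ 0.53478272 -0.08886703  0.11652756] [0.27335785 0.39114792 4.85539158] 0.008273346823327933 [4.13068469e-01 9.10699732e-01 6.62074389e-04]
```

Tracking is within 1 mm, so I'll continue with the second half and most of the final straight.

Emit:
send_rows --rows '[0,7.4,0,0,0,-0.4,255,0,7.5,0,0,0,-0.6,255,0.1,7.5,0,0,0,-0.8,255,0,7.5,0,0,0,-1.0,255,0.1,7.5,0,0,0,-1.3,255,0.1,7.5,0,0,0,-1.5,255,0.1,7.5,0,0,0,-1.8,255,0.1,7.5,0,0,0,-2.1,255]'

```text
clock: 9.65
tcp_pos: [0.5561, -0.0338, 0.1165]
eef_rot: [0.13, 0.992, -0.0, 0.0]
ft_force: [0.1, -1.2, 5.8]
gripper_width: 0.0083
```

Emit:
send_rows --rows '[0.2,7.5,0,0,0,-2.3,255,0.2,7.5,0,0,0,-2.8,255,0.2,7.5,0,0,0,-3.0,255,0.2,7.5,0,0,0,-3.4,255,0.2,7.4,0,0,0,-3.7,255,0.3,7.5,0,0,0,-4.0,255,0.3,7.5,0,0,0,-4.2,255,0.2,7.5,0,0,0,-4.3,255]'

```text
clock: 10.65
tcp_pos: [0.559, 0.0257, 0.1165]
eef_rot: [-0.112, 0.994, -0.0, 0.0]
ft_force: [1.4, -0.9, 5.0]
gripper_width: 0.0084
```

```bash
python3 -c "
from look import *
go('end1',[.55,.1,.05],(.35,.75,-.0,.4),60,1)"
```

```text
top [182.2 177.2] n 195 cap [0.7062 0.3585 0.046 ] bar [0.6834 0.3344 0.139 ]
top [208.1 248.7] n 306 cap [0.4947 0.2743 0.046 ] bar [0.4834 0.2548 0.139 ]
top [236.5 220.5] n 26 cap [0.5783 0.1942 0.046 ] bar [0.5625 0.179  0.139 ]
side [220.6 315.8] n 25 cap [0.5749 0.1944 0.046 ] bar [0.5276 0.2347 0.139 ]
side [128.2 331.6] n 107 cap [0.7235 0.3363 0.046 ] bar [0.6636 0.3647 0.139 ]
side [225.3 371.1] n 388 cap [0.4805 0.2977 0.046 ] bar [0.4411 0.3294 0.139 ]
10.75 [0.55874267 0.02652413 0.11651772] [1.62747715 0.11137592 5.66950284] 0.00876629142851498 [-2.22775191e-01  9.74869530e-01  7.83538961e-04]
```

View pics/end1.png

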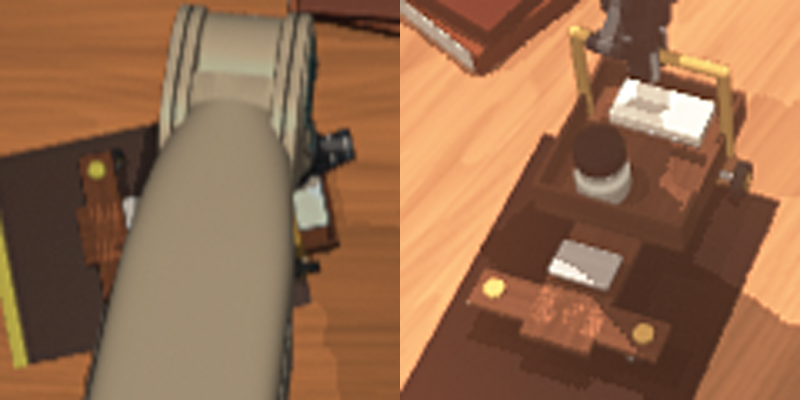

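The nose is on the pad, with its right cap at top (236.5,220.5) and the jar upright. About 61 mm of straight rolling remains.

Emit:
send_rows --rows '[0,7,0,0,0,0,255,0,9,0,0,0,0,255,0,9,0,0,0,0,255,0,9,0,0,0,0,255,0,9,0,0,0,0,255,0,8,0,0,0,0,255,0,6,0,0,0,0,255,0,4,0,0,0,0,255]'

```text
clock: 11.75
tcp_pos: [0.5454, 0.0859, 0.1165]
eef_rot: [-0.112, 0.994, 0.0, 0.0]
ft_force: [2.1, -0.4, 5.2]
gripper_width: 0.0083
```

```bash
python3 -c "
from look import *
go('end2',[.53,.16,.05],(.35,.75,-.0,.4),60,0)
f=np.load('side_end2.npz');im=f['im'];m=camera_model('side')
u,v=proj(m,[.46,.23,.046]);u,v=int(u),int(v);print(u,v)
hsv=cv2.cvtColor(im,cv2.COLOR_RGB2HSV);a=((hsv[...,0]>15)&(hsv[...,0]<36)&(hsv[...,1]>90)&(hsv[...,2]>60)).astype(np.uint8)
k,l,s,c=cv2.connectedComponentsWithStats(a)
for i in range(1,k):
    p=cast(m,*c[i],.046)
    if s[i,4]>5 and .35<p[0]<.7 and 0<p[1]<.35: print(c[i],s[i,4],p)
t=np.load('top_end2.npz')['im']
cv2.imwrite('pics/end2.png',np.hstack([cv2.resize(x[:,:,::-1],(400,400),interpolation=2) for x in (t[170:290,190:310],im[260:400,160:300])]))
"
```

```text
top [182.3 177.2] n 193 cap [0.7064 0.3582 0.046 ] bar [0.6836 0.3342 0.139 ]
top [208.1 248.6] n 304 cap [0.4953 0.2745 0.046 ] bar [0.4839 0.2549 0.139 ]
top [215.8 225.1] n 24 cap [0.5642 0.2542 0.046 ] bar [0.5491 0.2357 0.139 ]
top [273.2 241.3] n 33 cap [0.5182 0.086  0.046 ] bar [0.5055 0.0766 0.139 ]
side [272.8 269. ] n 32 cap [0.551  0.0219 0.046 ] bar [0.5057 0.0767 0.139 ]
side [127.9 331.9] n 104 cap [0.7234 0.3373 0.046 ] bar [0.6636 0.3656 0.139 ]
side [208.3 337.9] n 24 cap [0.562 0.254 0.046] bar [0.5158 0.2893 0.139 ]
side [254.1 352.7] n 26 cap [0.4547 0.2298 0.046 ] bar [0.4175 0.2672 0.139 ]
side [226.3 371.4] n 397 cap [0.4782 0.2973 0.046 ] bar [0.439 0.329 0.139]
11.85 [0.54528521 0.0863009  0.11652913] [1.28554131 0.83852347 5.29309467] 0.008048342061673505 [-0.22192193  0.97506391  0.00101189]
252 351
[235.578125 265.296875] 64 [0.63418725 0.06081191 0.046     ]
[275.22794118 275.33823529] 136 [0.53503437 0.03447361 0.046     ]
[208.48387097 337.74193548] 31 [0.56195235 0.25351662 0.046     ]
[253.88235294 352.70588235] 34 [0.45503797 0.23019668 0.046     ]
[226.66950959 371.57782516] 469 [0.47729234 0.29707772 0.046     ]
```

View pics/end2.png

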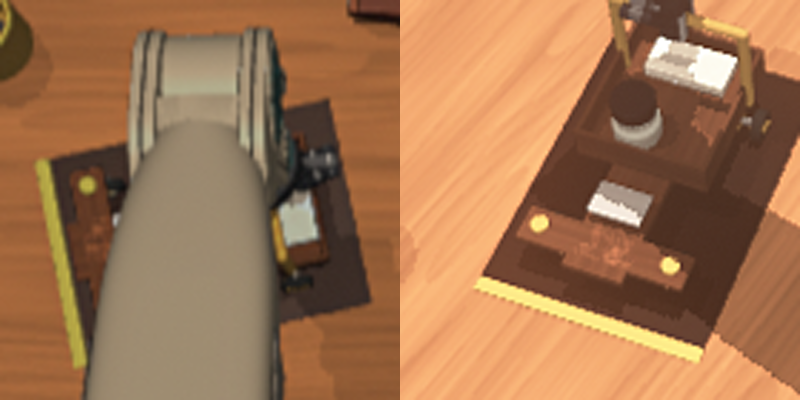

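In the side view both caps sit square to the brass strip, with the jar upright. I'll release, rise, and swing clear to look with nothing in the way.

Emit:
send_rows --rows '[0,0,0,0,0,0,200,0,0,0,0,0,0,120,0,0,0,0,0,0,0,0,0,0,0,0,0,0,0,0,0,0,0,0,0,0,0,-15,0,0,0,0,0,0,-30,0,0,0,0,0,0,-40,0,0,0,0]'

```text
clock: 12.85
tcp_pos: [0.5444, 0.0854, 0.2023]
eef_rot: [-0.111, 0.994, 0.0, -0.001]
ft_force: [1.0, 0.7, 0.8]
gripper_width: 0.0853
```

Emit:
send_rows --rows '[0,-20,-30,0,0,0,0,0,-50,0,0,0,0,0,0,-50,0,0,0,0,0,0,-50,0,0,0,0,0,0,-50,0,0,0,0,0,0,-40,0,0,0,0,0,0,-10,0,0,0,0,0,0,0,0,0,0,0,0]'

```text
clock: 13.85
tcp_pos: [0.6049, -0.178, 0.2319]
eef_rot: [-0.111, 0.994, 0.0, 0.0]
ft_force: [-0.4, -0.3, 0.5]
gripper_width: 0.0854
```

```bash
python3 -c "
from look import *
go('rel',[.53,.16,.05],(.4,.65,-.0,.35),60,1)
for n in('top','side'):
    im=np.load(n+'_rel.npz')['im'];m=camera_model(n);hsv=cv2.cvtColor(im,cv2.COLOR_RGB2HSV)
    a=(hsv[...,1]<75)&(hsv[...,2]>110)
    k,l,s,c=cv2.connectedComponentsWithStats(a.astype(np.uint8))
    for i in range(1,k):
        p=cast(m,*c[i],.056)
        if s[i,4]>30 and .4<p[0]<.65 and 0<p[1]<.35: print(n,c[i],s[i,4],'pedal?',p)
"
```

```text
top [269.7 226.2] n 129 cap [0.5624 0.097  0.046 ] bar [0.5473 0.087  0.139 ]
top [208.1 248.6] n 305 cap [0.495  0.2744 0.046 ] bar [0.4836 0.2548 0.139 ]
top [215.8 225.1] n 24 cap [0.5642 0.2542 0.046 ] bar [0.5491 0.2357 0.139 ]
top [222.8 262. ] n 23 cap [0.4565 0.2303 0.046 ] bar [0.4472 0.2131 0.139 ]
side [256.2 264.4] n 132 cap [0.5933 0.0318 0.046 ] bar [0.5444 0.0858 0.139 ]
side [208.3 337.9] n 24 cap [0.562 0.254 0.046] bar [0.5158 0.2893 0.139 ]
side [254.2 352.5] n 28 cap [0.4547 0.2294 0.046 ] bar [0.4175 0.2668 0.139 ]
side [226.3 371.5] n 400 cap [0.4782 0.2973 0.046 ] bar [0.4389 0.329  0.139 ]
13.95 [ 0.6045729  -0.17673339  0.23170443] [ 0.0722893   0.16212709 -0.28890956] 0.0855607673711365 [-2.22298177e-01  9.74978545e-01  5.97616714e-04]
top [277.43700787 230.27559055] 254 pedal? [0.54900816 0.07327291 0.056     ]
top [229.28289474 240.76315789] 152 pedal? [0.51724888 0.2117515  0.056     ]
side [261.27777778 282.35185185] 432 pedal? [0.54640058 0.07457938 0.056     ]
side [243.43589744 306.        ] 117 pedal? [0.54202755 0.15019721 0.056     ]
side [236.39748954 330.83682008] 239 pedal? [0.5158314  0.21091759 0.056     ]
```

View pics/rel.png

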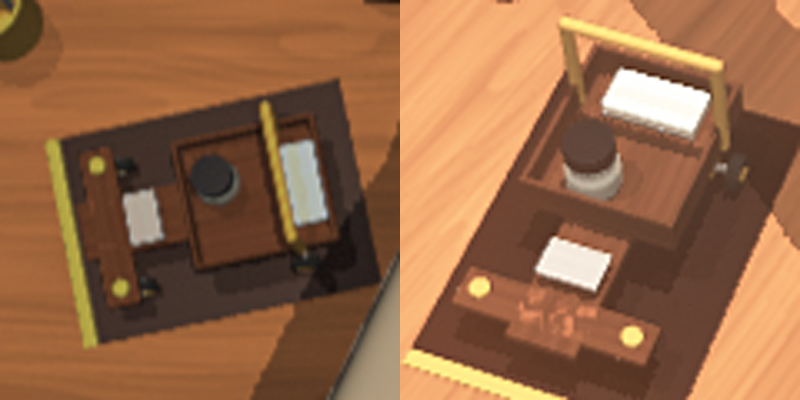

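Both castors trail. From the top view the caddy's middle is (0.530,0.160), against the pad's (0.5296,0.1595), and heading agrees within about 0.5°. The jar is upright. Next is the brake, with a side-camera pad cross-check first.

Run:
```python
from h import *
for n in("top","side"):
    im=np.load(n+"0.npz")["im"]; m=camera_model(n); g=cv2.medianBlur(im,3); C=cloud(m,np.ones((480,640)))
    p=np.array(m["position"]); D=C-p; P=p+D*(-p[2]/D[...,2])[...,None]
    w=(P[...,0]>.38)&(P[...,0]<.68)&(P[...,1]>0)&(P[...,1]<.33)
    mk=(w&((g.max(2)<100)|((g[...,0]>140)&(g[...,1]>130)&(g[...,2]<110)))).astype(np.uint8)
    k,l,s,c=cv2.connectedComponentsWithStats(cv2.morphologyEx(mk,cv2.MORPH_OPEN,np.ones((3,3)))); i=1+s[1:,4].argmax()
    Q=P[l==i][:,:2]*1000; print(n,cv2.minAreaRect(Q.astype(np.float32)))
```

```text
top ((529.564697265625, 159.1365966796875), (187.84463500976562, 270.78179931640625), 12.73680591583252)
side ((527.901123046875, 138.92381286621094), (176.8494873046875, 210.03872680664062), 12.74836540222168)
```

Emit:
send_rows --rows '[0,25,0,0,0,0,255,0,50,0,0,0,0,255,0,60,0,0,0,0,255,0,62,0,0,0,0,255,0,62,0,0,0,0,255,0,60,0,0,0,0,255,0,50,0,0,0,0,255,0,29,0,0,0,0,255]'

```text
clock: 14.95
tcp_pos: [0.5137, 0.2142, 0.2316]
eef_rot: [-0.114, 0.994, 0.0, -0.0]
ft_force: [0.4, 0.2, -0.2]
gripper_width: -0.0002
```

Emit:
send_rows --rows '[-1.5,-2.5,20,0,0,0,255,0,0,35,0,0,0,255,0,0,40,0,0,0,255,0,0,35,0,0,0,255,0,0,22,0,0,0,255,0,0,12,0,0,0,255,0,0,3,0,0,0,255,0,0,0,0,0,0,255]'

```text
clock: 15.95
tcp_pos: [0.519, 0.2088, 0.0652]
eef_rot: [-0.112, 0.994, 0.0, 0.001]
ft_force: [-0.1, -0.3, 0.0]
gripper_width: 0.0003
```

Emit:
send_rows --rows '[0,0,3,0,0,0,255,0,0,2,0,0,0,255,0,0,2,0,0,0,255,0,0,2,0,0,0,255,0,0,2,0,0,0,255,0,0,2,0,0,0,255,0,0,1,0,0,0,255,0,0,0,0,0,0,255]'

```text
clock: 16.95
tcp_pos: [0.5189, 0.2082, 0.0503]
eef_rot: [-0.111, 0.994, 0.0, 0.0]
ft_force: [0.0, 0.4, 2.1]
gripper_width: 0.0003
```

Emit:
send_rows --rows '[0,0,1,0,0,0,255,0,0,1,0,0,0,255,0,0,0.5,0,0,0,255,0,0,0,0,0,0,255]'

```text
clock: 17.45
tcp_pos: [0.519, 0.2082, 0.0485]
eef_rot: [-0.111, 0.994, -0.0, 0.0]
ft_force: [-1.4, -0.5, 7.4]
gripper_width: 0.0001
```

Emit:
send_rows --rows '[0,0,0.5,0,0,0,255,0,0,0.5,0,0,0,255,0,0,0.5,0,0,0,255,0,0,0,0,0,0,255]'

```text
clock: 17.95
tcp_pos: [0.5192, 0.2083, 0.0485]
eef_rot: [-0.111, 0.994, -0.0, 0.0]
ft_force: [-4.9, -2.1, 16.1]
gripper_width: 0.0003
```

The pedal has bottomed: z holds at 48.5 mm while force rises to 16 N. I'll lift clear and move back.

Emit:
send_rows --rows '[0,0,-3,0,0,0,255,0,0,-10,0,0,0,255,0,0,-30,0,0,0,255,0,0,-40,0,0,0,255,0,0,-50,0,0,0,255,0,0,-45,0,0,0,255,0,0,0,0,0,0,255]'

```text
clock: 18.82
tcp_pos: [0.5217, 0.2091, 0.2291]
eef_rot: [-0.111, 0.994, 0.001, 0.004]
ft_force: [0.7, -0.9, -0.1]
gripper_width: 0.0001
```

Emit:
send_rows --rows '[0,-25,0,0,0,0,255,0,-50,0,0,0,0,255,0,-60,0,0,0,0,255,0,-62,0,0,0,0,255,0,-62,0,0,0,0,255,0,-60,0,0,0,0,255,0,-50,0,0,0,0,255,0,-20,0,0,0,0,255]'

```text
clock: 19.82
tcp_pos: [0.6044, -0.1736, 0.2225]
eef_rot: [-0.11, 0.994, 0.001, -0.001]
ft_force: [-0.7, 0.6, -0.9]
gripper_width: -0.0001
```

Run:
```python
from look import *
go('fin',[.53,.16,.05],(.4,.65,-.0,.35),60,1)
for n in('top','side'):
    for t in('rel','fin'):
        f=np.load(f'{n}_{t}.npz'); m=camera_model(n); C=cloud(m,f['d']); hsv=cv2.cvtColor(f['im'],cv2.COLOR_RGB2HSV)
        a=((hsv[...,1]<75)&(hsv[...,2]>110)).astype(np.uint8); k,l,s,c=cv2.connectedComponentsWithStats(a)
        for i in range(1,k):
            p=cast(m,*c[i],.05)
            if s[i,4]>60 and np.hypot(p[0]-.517,p[1]-.211)<.02: print(n,t,c[i],s[i,4],"depth z",np.mean(C[(l==i)&(f['d']>0)],0))
```

```text
top [269.8 226.7] n 132 cap [0.561  0.0967 0.046 ] bar [0.546  0.0867 0.139 ]
top [208.1 248.8] n 305 cap [0.4947 0.2743 0.046 ] bar [0.4833 0.2548 0.139 ]
top [215.7 225.1] n 25 cap [0.5642 0.2545 0.046 ] bar [0.5491 0.236  0.139 ]
top [222.8 262. ] n 23 cap [0.4565 0.2303 0.046 ] bar [0.4472 0.2131 0.139 ]
side [255.8 264.3] n 130 cap [0.5942 0.0321 0.046 ] bar [0.5453 0.086  0.139 ]
side [208.3 337.9] n 24 cap [0.562 0.254 0.046] bar [0.5158 0.2893 0.139 ]
side [254.2 352.5] n 28 cap [0.4547 0.2294 0.046 ] bar [0.4175 0.2668 0.139 ]
side [226.3 371.5] n 400 cap [0.4781 0.2973 0.046 ] bar [0.4389 0.329  0.139 ]
19.925 [ 0.60444925 -0.17253974  0.22284022] [-0.44979616  0.24486324  0.70626514] -0.0002100235544006277 [-0.21899966  0.97572412  0.00125758]
top rel [229.28289474 240.76315789] 152 depth z [0.51726119 0.21176042 0.05595865]
top fin [229.72 241.08] 150 depth z [0.51743203 0.21154419 0.04899375]
side rel [236.39748954 330.83682008] 239 depth z [0.51592251 0.21086741 0.05588589]
side fin [236.9527897  332.50214592] 233 depth z [0.51518617 0.21088282 0.04967878]
```

View pics/fin.png

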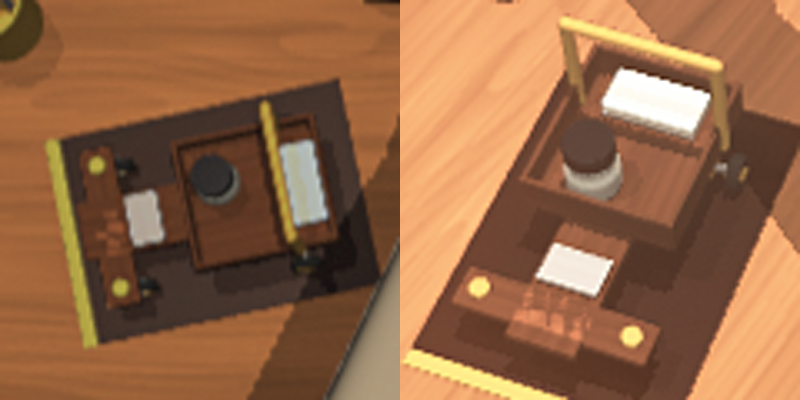

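The caddy is unmoved and the jar upright, but the pedal reads 49–49.7 mm rather than 48. I'll check its interior pixels more carefully.

Run:
```python
from h import *
for n in('top','side'):
    for t in('rel','fin','new1','new2','new3'):
        if t[:3]=='new': im,d=capture(n)
        else: f=np.load(f'{n}_{t}.npz'); im,d=f['im'],f['d']
        m=camera_model(n); C=cloud(m,d); hsv=cv2.cvtColor(im,cv2.COLOR_RGB2HSV)
        a=((hsv[...,1]<75)&(hsv[...,2]>110)).astype(np.uint8); k,l,s,c=cv2.connectedComponentsWithStats(a)
        for i in range(1,k):
            p=cast(m,*c[i],.05)
            if s[i,4]>60 and np.hypot(p[0]-.517,p[1]-.211)<.02:
                q=cv2.erode((l==i).astype(np.uint8),np.ones((5,5)))>0; z=C[q&(d>0)][:,2]; print(n,t,len(z),z.mean().round(4),np.median(z).round(4),(z.std()/len(z)**.5).round(5))
    # deck plane reference: desk near pad
    q=(abs(C[...,0]-.42)<.03)&(abs(C[...,1]-.1)<.03); print("desk",C[q][:,2].mean())
```

```text
top rel 55 0.0568 0.0561 0.00059
top fin 55 0.0493 0.0491 0.00054
top new1 55 0.0495 0.0496 0.00048
top new2 54 0.0493 0.0495 0.00054
top new3 55 0.0489 0.0482 0.00059
desk 0.00025374431946315436
side rel 102 0.0575 0.0572 0.00022
side fin 98 0.05 0.0503 0.00023
side new1 97 0.0501 0.0498 0.00025
side new2 97 0.0499 0.0499 0.00024
side new3 97 0.05 0.0501 0.00024
desk 0.0013326199905269026
```

The pedal moved 7.5 mm (±0.5), so it could be a hair short. I'll press once more, firmer and nearer its centre.

Emit:
send_rows --rows '[0,25,0,0,0,0,255,0,50,0,0,0,0,255,0,60,0,0,0,0,255,0,62,0,0,0,0,255,0,62,0,0,0,0,255,0,60,0,0,0,0,255,0,50,0,0,0,0,255,1,23,0,0,0,0,255]'

```text
clock: 21.22
tcp_pos: [0.5146, 0.2146, 0.2246]
eef_rot: [-0.114, 0.994, 0.0, -0.0]
ft_force: [-0.9, -0.9, -0.5]
gripper_width: -0.0002
```

Emit:
send_rows --rows '[0,0,20,0,0,0,255,0,0,35,0,0,0,255,0,0,40,0,0,0,255,0,0,35,0,0,0,255,0,0,22,0,0,0,255,0,0,10,0,0,0,255,0,0,3,0,0,0,255,0,0,0,0,0,0,255]'

```text
clock: 22.22
tcp_pos: [0.5176, 0.2114, 0.0602]
eef_rot: [-0.112, 0.994, 0.0, 0.001]
ft_force: [1.4, 0.5, -0.4]
gripper_width: -0.0002
```

Emit:
send_rows --rows '[0,0,3,0,0,0,255,0,0,3,0,0,0,255,0,0,2,0,0,0,255,0,0,2,0,0,0,255,0,0,1,0,0,0,255,0,0,1,0,0,0,255,0,0,1,0,0,0,255,0,0,0,0,0,0,255]'

```text
clock: 23.22
tcp_pos: [0.5172, 0.2109, 0.0485]
eef_rot: [-0.111, 0.994, -0.0, 0.0]
ft_force: [-4.6, -1.4, 14.1]
gripper_width: -0.0001
```

Emit:
send_rows --rows '[0,0,0.7,0,0,0,255,0,0,0.7,0,0,0,255,0,0,0.6,0,0,0,255,0,0,0,0,0,0,255]'

```text
clock: 23.72
tcp_pos: [0.5174, 0.211, 0.0484]
eef_rot: [-0.111, 0.994, -0.0, 0.0]
ft_force: [-9.4, -1.7, 26.4]
gripper_width: -0.0003
```

It's a hard stop at 48.4 mm under 26 N, so the pedal is fully down. I'll retreat and do a final check.

Emit:
send_rows --rows '[0,0,-3,0,0,0,255,0,0,-10,0,0,0,255,0,0,-30,0,0,0,255,0,0,-40,0,0,0,255,0,0,-50,0,0,0,255,0,0,-45,0,0,0,255,0,0,0,0,0,0,255]'

```text
clock: 24.6
tcp_pos: [0.5203, 0.2118, 0.2272]
eef_rot: [-0.111, 0.994, 0.001, 0.005]
ft_force: [-0.6, -0.5, -0.4]
gripper_width: 0.0001
```

Emit:
send_rows --rows '[0,-25,0,0,0,0,255,0,-50,0,0,0,0,255,0,-60,0,0,0,0,255,0,-62,0,0,0,0,255,0,-62,0,0,0,0,255,0,-60,0,0,0,0,255,0,-50,0,0,0,0,255,0,-20,0,0,0,0,255]'

```text
clock: 25.6
tcp_pos: [0.6028, -0.171, 0.2205]
eef_rot: [-0.11, 0.994, 0.0, -0.001]
ft_force: [0.3, -0.1, -0.0]
gripper_width: -0.0001
```

Run:
```python
from look import *
go('fin2',[.53,.16,.05],(.4,.65,-.0,.35),60,1)
```

```text
top [269.7 226.5] n 132 cap [0.5615 0.0969 0.046 ] bar [0.5465 0.087  0.139 ]
top [208.1 248.8] n 305 cap [0.4947 0.2744 0.046 ] bar [0.4833 0.2548 0.139 ]
top [215.7 225.1] n 25 cap [0.5642 0.2545 0.046 ] bar [0.5491 0.236  0.139 ]
top [222.7 261.9] n 25 cap [0.4569 0.2306 0.046 ] bar [0.4476 0.2134 0.139 ]
side [256.  264.3] n 134 cap [0.5939 0.032  0.046 ] bar [0.545 0.086 0.139]
side [208.3 337.5] n 26 cap [0.5627 0.2532 0.046 ] bar [0.5164 0.2886 0.139 ]
side [254.  352.4] n 26 cap [0.4553 0.2295 0.046 ] bar [0.418  0.2669 0.139 ]
side [226.2 371.4] n 399 cap [0.4783 0.2973 0.046 ] bar [0.4391 0.329  0.139 ]
25.7 [ 0.60290653 -0.16987811  0.22089647] [-0.17473435  0.93190344 -0.44839937] -7.62264146892125e-05 [-0.21899146  0.97572609  0.00116016]
```

View pics/fin2.png

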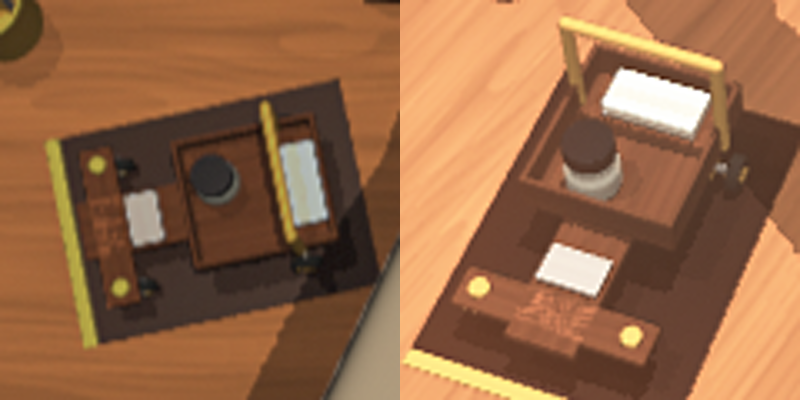

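The final view shows the caddy centred and square on the pad, with caps at (97,165) and (120,288), wheels trailing, jar upright and pedal down. Handing in.

```bash
python3 -c "
from cell import *
print(close_job())"
```

```text
the job is handed in; nothing more can be done
None
```

The caddy is parked on the leather pad, nose to the brass end, with the brake pressed down, and the job is handed in at about 26 s of the 56 s allowed.

I gripped the push bar and rolled 80 mm straight until the pictures showed both castors trailing. An S-curve with a 61 mm straight finish then brought it onto the pad. I let go and pressed the pedal twice; the second press was a precaution because the camera put the first one slightly short.

**Last checks**
- **Position:** in the top camera the caddy's middle is within about 1 mm of the pad's centre, and its heading within about 0.7°. The side camera disagreed, suggesting it sits about 3 mm too far forward. I left that, since the top view agreed and reversing could have turned the castors.
- **Castors and jar:** both castors look straight behind their pivots and the ink jar is upright.
- **Brake:** the fingers reached a hard stop at 48.4 mm above the desk under 26 N, which means fully down. After the first press, the depth images had shown 7.5 mm of travel against the nominal 8 mm, which is within their noise. I did not repeat that depth reading after the second press.
- **Bystanders:** no move went near the books, pen pot or ornament, though I did not measure them again at the end.

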